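# Open the latched parts case against its lid stop

### The job

Slide the red-knobbed bolt of the blue parts case fully clear of the lid, then lift the lid by its bow handle over to the adjustable rubber stop behind it. Feel for the stop and lean the lid on it gently with about 7 N at the handle for a second, never banging or forcing it (over 12 N), then let go so that the lid stays open, resting on the stop. Leave the drink can and the tape roll where they are.

Things in the scene. Friction and masses are not known exactly. Their poses are not given: they have to be found in the camera images.
- bolt_knob (a point): Centre of the upright red knob of the sliding bolt, a cylinder 14 mm across and 34 mm tall (top 14 mm above this point, foot 20 mm below), in front of the lid's front edge near the case's right-hand end. The lid's top is 22 mm below this point, its edge 9 mm behind it. The bolt slides along the case's y axis and comes clear toward the case's -y. Axes as the case's.
- bolt (a joint): Slide of the bolt, m: 0 = bolted over the lid's steel tab, 0.030 = end stop, clear (clear of the tab from 0.022). Stiff to slide (about 2 N), stays where left.
- handle (a point): Middle of the straight grip of the steel bow handle on the lid's front edge: a round bar 10 mm thick, 90 mm long along the case's y, 36 mm in front of the lid's edge (a finger fits between), 50 mm free below it. It moves with the lid on an arc of radius 138 mm about hinge_mid. A pinch on the bar can point straight down all the way: the bar turns between the fingers.
- hinge_mid (a point): Middle of the lid's hinge axis, at the back upper rim of the case, 52 mm above the worktop. Its axes are the case's: y along the hinge, x away from the front (handle side) to the back, z up.
- lid_hinge (a joint): Lid angle, rad: 0 = shut (lid level), grows as it opens, 1.57 = upright. The hinge is loose: the lid (0.4 kg) falls shut if let go before upright and leans onto its stop if let go well beyond. The stop is met somewhere from 1.72 to 2.0, different each time.
- case: The blue case, 100 deep (x) by 240 wide (y) by 48 mm tall, fixed to the worktop, lid 10 mm thick on top; origin at the centre of its underside; x points from its front to its back. A wall hood hangs 0.62 m above the worktop over the back of the case: raise the gripper little there and come away toward the front.
- case_lid: The blue lid panel, 100 x 240 x 10 mm, with the handle; its origin lies on the hinge axis at hinge_mid and its frame turns with the lid (at angle 0 it equals the case's).
- lid_stop: Aluminium post 158 mm tall, 20 x 30 mm, fixed behind the case; origin at its foot, 85 mm behind the hinge axis, 90 mm to the case's +y. Its set screw along the case's x, 80 mm above the hinge axis, ends in a 16 mm rubber ball that meets the lid's outer face; how far it is run out is not measured. The rubber gives 1 to 2 mm under 7 N at the handle and feels 1.6 times the handle's force.
- soda_can: Dark red drink can, 67 mm across, 116 mm tall, standing at the left; origin at the centre of its foot. Bystander.
- tape_roll: Blue roll of tape lying flat, 92 mm across, 24 mm tall; origin at the centre of its underside. Bystander.

How it is judged:
On the way, in this order (a step that is already met when the one before it is completed fails the run):
1. the bolt is slid clear (over 24 mm) while the lid is still shut (value of joint bolt above 0.024 m and value of joint lid_hinge below 0.15 rad), for 0.1 s.
2. the lid is raised to about upright (value of joint lid_hinge above 1.5 rad), for 0.1 s.
3. the lid is held pressed on its stop, 5 to 20 N at the rubber tip, for 0.5 s (contact force between case_lid and lid_stop between 5 and 20 N), for 0.5 s.
At the end, for the whole second after the job is handed in: The bolt is clear (over 24 mm), and the lid stands open beyond 1.68 rad, still, resting on its stop (they touch) (value of joint bolt above 0.024 m and value of joint lid_hinge above 1.68 rad and contact force between case_lid and lid_stop above 0.05 N and velocity of joint lid_hinge between -0.05 and 0.05 rad/s).
It fails at once if the lid is banged or forced on its stop (over 22 N at the rubber tip) (contact force between case_lid and lid_stop above 22 N).
It fails at once if the drink can is shifted by more than 20 mm (distance of soda_can from where it was at the start of the episode above 0.02 m).
It fails at once if the tape roll is shifted by more than 20 mm (distance of tape_roll from where it was at the start of the episode above 0.02 m).
It also fails if it takes over 70 s, if anything falls off the work surface, if the arm or the gripper's body presses on something with over 40 N, if the wrist force passes 120 N, or if a joint passes its speed limit or range.

### The arm

A 6-joint arm with a two-finger parallel gripper is mounted at the origin on a cart in front of the work surface, level with it; the furniture and walls round the work are solid. World frame = base frame: x ahead of the robot, y to its left, z up, the work surface at z = 0. Lengths are in m, angles in rad, forces in N, time in s.
With the tool pointing down it reaches from about 0.375 to 0.975 m from the base axis. Payload 3.8 kg.
Tool frame: the origin (TCP) lies midway between the tips of the shut fingers; the grasp point (between the pads) lies 19 mm behind it; z points along the fingers, y is the line along which they close (so a half turn about z gives the same grasp; the last joint's range is limited). The gripper opens to 88 mm and grips with 3 to 60 N. Pads are 18 mm wide; open, the fingers measure 123 mm over their backs; the gripper's body (75 mm by 187 mm) begins 45 mm behind the grasp point.
Start: joints at [-1.344, 0.264, 1.604, -0, 1.274, -0.037], TCP at [0.176, -0.652, 0.239] pointing down, gripper open.
Joint ranges: [-2.63, 2.63], [-0.94, 2.18], [0.31, 2.57], [-1.31, 4.45], [0, 2.66], [-2.55, 2.55]. Speed limits (rad/s): [2.57, 2.57, 3.14, 3.14, 3.14, 3.14].

### API

Orientations are given as a unit quaternion [x, y, z, w].
In Python, from cell import get_obs, get_image, camera_params, close_job gives the robot as it stands. The module is installed in compiled form; this text tells all that it offers.
- The arm moves only by the tool carry_out, never from a script. Its argument "series" is a list of rows, each a list of 3 entries, a list of its own where there are three numbers: the opening, from 0 (shut) to 1 (fully open), then the shift along the tool's x, y, z in m, then the turn, a rotation vector about the tool's x, y, z in rad. A call has 1 to 5 rows; each row is the pose to reach, as a shift and turn from the pose commanded when the call began, along the tool's axes at that moment; what a row does not reach only later rows make up. A row lasts 1/12 s, in which the tool goes at most 41.7 mm and 7.16 degrees, less where a joint would pass 70% of its speed; a pose out of reach is approached as far as the arm can. A call with a gripper value outside its range is refused whole. The fingers move at their own pace and stop on an object; "force" is the grip in N (left out, the last holds). Time passes only in rows, so rows that repeat a pose let the fingers close. It gives the time, the measured TCP pose, the force, the opening and the grip force at its end, in the units of the state.
- get_obs(): the state, without advancing time (a new reading comes with each control period).
- get_image(name): name is "side" or "top"; returns (picture, depth): 420x560x3 uint8, blue, green, red; 420x560 float32, m along the optical axis (not along the pixel's ray), 0 where there is no reading.
- camera_params(name): a dict with "fx", "fy", "cx", "cy" (pixels), "k1" (the pictures are not rectified: a ray, as slopes to the right and down, at radius r is drawn at 1 + k1 r^2 times it, then the intrinsics apply), "T" (4x4, takes a point from camera to world coordinates). Camera axes: x right, y down, z forward; pixel columns grow to the right and rows downward; lengths in m; the calibration is good to about 2 mm. A picture is of the moment at which its call begins. camera_params takes no time and is no camera call.
- close_job(): hands the job in; it is judged then, once.
The state is a dict: "time": time; "joints": joint angles; "joint_vel": joint speeds; "tau": joint torques, N m; "ee_pos": TCP position; "ee_rot": TCP orientation; "contact_force": force on the tool from outside, world axes, zero at the start; "wrist_torque": the same for the moment, N m; "grip_width": opening from 0.0 (shut) to 1.0 (fully open); "grasp_force": force on a finger pad.
Only numpy, scipy, OpenCV 4.12 (cv2) and the standard library are available. Lean on these libraries where they do the work, as an engineer would, in place of code of your own. Each camera call takes 0.05 s, during which the arm holds its last target. There are 200 camera calls.

## Working session

There is one attempt and no reset: what is moved stays moved. The work goes in short steps, Python scripts to look and compute and a tool call to move; the robot and the scene stay as the last step left them, time stands still between calls to the robot, and variables do not carry over. Pictures are saved under pics/ and viewed, at most 10 in all, crops included, and the job is handed in when it is done.

Besides the shell and the picture viewer there is one more tool, called by a JSON object that holds its "fn" and its "kwargs". carry_out: Moves the arm, as the interface text tells. Its arguments: {"type":"object","properties":{"series":{"type":"array","items":{"type":"array"}},"force":{"type":"number"}},"required":["series"]}

```bash
mkdir -p pics
cat > h.py <<'E'
import numpy as np, cv2
from cell import get_obs, get_image, camera_params
def pts(name, depth):
    c=camera_params(name); H,W=depth.shape
    K=np.array([[c["fx"],0,c["cx"]],[0,c["fy"],c["cy"]],[0,0,1]]);
    u,v=np.meshgrid(np.arange(W),np.arange(H))
    n=cv2.undistortPoints(np.stack([u,v],-1).reshape(-1,1,2).astype(float),K,np.array([c["k1"],0,0,0.])).reshape(H,W,2)
    P=np.dstack([n[...,0]*depth,n[...,1]*depth,depth,np.ones_like(depth)])
    return (P@np.array(c["T"]).T)[...,:3]
E
python3 - <<'E'
from h import *
for n in("side","top"):
    im,d=get_image(n); cv2.imwrite(f"pics/{n}0.png",im); np.savez(f"pics/{n}0.npz",im=im,d=d)
    c=camera_params(n); print(n,c["k1"],np.round(c["T"],3).tolist(),(d==0).mean())
o=get_obs(); print(o)
E
```

```text
side -0.028870024851099307 [[-0.885, -0.29, 0.363, 0.189], [-0.464, 0.521, -0.716, 0.978], [0.019, -0.802, -0.596, 0.71], [0.0, 0.0, 0.0, 1.0]] 0.0038945578231292517
top -0.1573520509237527 [[0.02, -0.995, 0.101, 0.487], [-0.999, -0.016, 0.036, 0.173], [-0.034, -0.102, -0.994, 0.96], [0.0, 0.0, 0.0, 1.0]] 0.004005102040816327
{'time': 0.1, 'joints': array([-1.34386930e+00,  2.64649225e-01,  1.60520550e+00,  2.76189408e-05,
        1.27371992e+00, -3.68965431e-02]), 'joint_vel': array([ 7.15126304e-04, -1.74001381e-04, -2.65994273e-03, -1.98434235e-03,
       -1.54173779e-03, -9.37612110e-05]), 'tau': array([ 5.21310067e-04, -5.03620756e+01, -3.58069968e+01,  7.30037922e-02,
        2.33197678e-02, -4.91491630e-05]), 'ee_pos': array([ 0.17588875, -0.65102466,  0.23754903]), 'ee_rot': array([ 9.91312296e-01,  1.31525473e-01, -8.08772711e-05, -9.87780229e-04]), 'contact_force': array([-0.43823257, -0.28114037,  0.38586223]), 'wrist_torque': array([ 0.0054593 , -0.02046291, -0.01703757]), 'grasp_force': 0.0, 'grip_width': 0.9989962167440755}
```

View pics/side0.png

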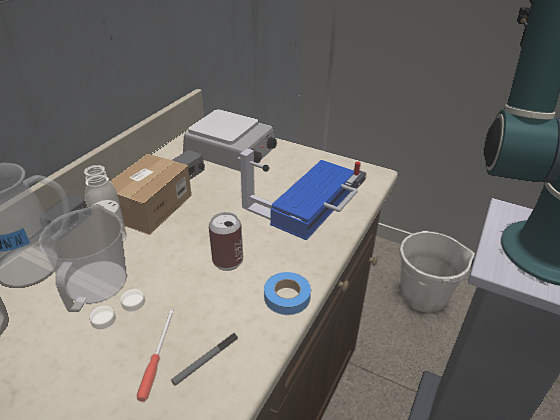

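View pics/top0.png

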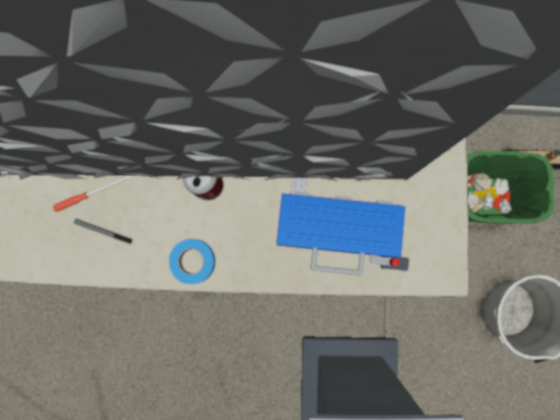

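The side view shows the blue case around (320,195), knob (357,167), handle (343,197) and stop post (247,180). The top view shows the lid around (340,228), knob (395,262), handle bar (337,268), tape (191,261) and can (203,185), with the hood covering everything behind the case.

Run:
```python
from h import *
D={n:np.load(f"pics/{n}0.npz") for n in("side","top")}
P={n:pts(n,D[n]["d"]) for n in D}
def report(l,p): print(l,len(p),np.round(np.median(p,0),4),np.round(np.percentile(p,[2,98],axis=0),4).tolist())
for n,box in(("top",(265,415,185,270)),("side",(265,365,155,240))):
    hsv=cv2.cvtColor(D[n]["im"],cv2.COLOR_BGR2HSV); p=P[n]
    m=cv2.inRange(hsv,(100,150,60),(125,255,255))>0
    b=np.zeros_like(m); b[box[2]:box[3],box[0]:box[1]]=1; m&=b
    q=p[m]; report(n+" blue",q)
    t=q[(q[:,2]>.048)&(q[:,2]<.07)]
    r=cv2.minAreaRect((t[:,:2]*1000).astype(np.float32)); print(" lid rect",r, np.round(np.median(t[:,2]),4)); print(np.round(cv2.boxPoints(r),1).tolist())
    red=((hsv[...,0]<8)|(hsv[...,0]>172))&(hsv[...,1]>150)&(hsv[...,2]>80)
    b[:]=0
    if n=="top": b[245:280,375:415]=1
    else: b[155:180,345:372]=1
    v,u=np.where(red&b); print(" red px",u.mean(),v.mean(),u.min(),u.max(),v.min(),v.max()); report(n+" red",p[red&b])
    # handle: non-blue elevated points in front of lid
    e=(p[...,2]>.03)&(p[...,2]<.11)&~m&~red
    b[:]=0
    if n=="top": b[246:285,300:372]=1
    else: b[180:215,322:360]=1
    report(n+" handle",p[e&b]); 
    v,u=np.where(e&b); q=p[e&b]
    k=q[:,0]<np.percentile(q[:,0],60); r=cv2.fitLine((q[k][:,:2]*1000).astype(np.float32),cv2.DIST_HUBER,0,.01,.01); print(r.ravel(),np.round(np.percentile(q[k],[3,50,97],axis=0),3).tolist())
s=D["side"]["im"][100:260,200:410]; cv2.imwrite("pics/c1.png",cv2.resize(s,None,fx=3.6,fy=3.6,interpolation=cv2.INTER_CUBIC))
p=P["side"][140:210,238:270]; report("post",p[(p[...,2]>.03)&(p[...,2]<.3)])
```

```text
top blue 6192 [0.5394 0.1068 0.0626] [[0.4897, -0.0058, 0.0592], [0.5889, 0.218, 0.0661]]
 lid rect ((540.0009155273438, 105.65763854980469), (235.02920532226562, 97.22521209716797), 84.79619598388672) 0.0626
[[480.8999938964844, -7.0], [577.7999877929688, -15.800000190734863], [599.0999755859375, 218.3000030517578], [502.20001220703125, 227.10000610351562]]
 red px 394.4 261.8222222222222 391 398 259 265
top red 45 [0.472  0.0103 0.0979] [[0.4666, 0.0035, 0.0891], [0.4775, 0.0149, 0.1004]]
top handle 546 [0.4615 0.1101 0.0611] [[0.4478, 0.0488, 0.0373], [0.4958, 0.1616, 0.0652]]
[6.1371315e-02 9.9811500e-01 4.5609238e+02 1.1189228e+02] [[0.448, 0.063, 0.057], [0.456, 0.108, 0.061], [0.467, 0.159, 0.065]]
side blue 2353 [0.5366 0.1251 0.063 ] [[0.4879, -0.0031, 0.0474], [0.5893, 0.2247, 0.0659]]
 lid rect ((539.0654296875, 107.32978820800781), (239.03857421875, 100.18504333496094), 85.32781982421875) 0.0631
[[479.3999938964844, -7.699999809265137], [579.2999877929688, -15.899999618530273], [598.7000122070312, 222.39999389648438], [498.8999938964844, 230.5]]
 red px 356.9375 166.4375 354 359 162 174
side red 16 [0.4695 0.0119 0.0982] [[0.4669, 0.006, 0.0665], [0.4752, 0.0182, 0.0999]]
side handle 504 [0.4734 0.0969 0.0592] [[0.447, 0.0237, 0.0356], [0.4951, 0.1642, 0.0658]]
[ 6.3630439e-02 -9.9797350e-01  4.6002615e+02  9.2152084e+01] [[0.447, 0.022, 0.039], [0.46, 0.076, 0.061], [0.48, 0.164, 0.066]]
post 1273 [0.682  0.1868 0.0724] [[0.6257, -0.0466, 0.0315], [0.7961, 0.201, 0.1588]]
```

View pics/c1.png

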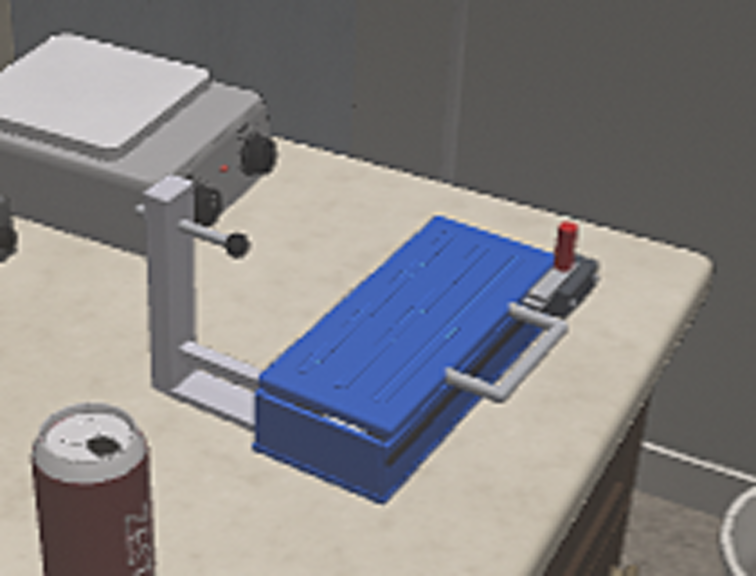

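Both views agree. The lid centre is (0.5395, 0.1065) with its top at 0.0625 and a yaw of about -4.9°. The knob is at (0.471, 0.0115) with its top at 0.098, so its centre is at 0.084. The handle is at about (0.455, 0.110, 0.057). The sizes match (239 x 100 mm). Next I travel over the knob and turn so the fingers close along the case's x.

{"fn": "carry_out", "kwargs": {"series": [[0.5, [0.126, -0.155, 0], [0, 0, 0]], [0.5, [0.126, -0.155, 0], [0, 0, 0]], [0.5, [0.126, -0.155, 0], [0, 0, 0]], [0.5, [0.126, -0.155, 0], [0, 0, 0]], [0.5, [0.126, -0.155, 0], [0, 0, 0]]], "force": 20}}

```text
time: 0.52
ee_pos: [0.2576, -0.4662, 0.2378]
ee_rot: [0.991, 0.132, -0.0, -0.001]
contact_force: [0.2, -0.2, 1.2]
grip_width: 0.648
grasp_force: 0.0
```

{"fn": "carry_out", "kwargs": {"series": [[0.5, [0.126, -0.155, 0], [0, 0, 0]], [0.5, [0.126, -0.155, 0], [0, 0, 0]], [0.5, [0.126, -0.155, 0], [0, 0, 0]], [0.5, [0.126, -0.155, 0], [0, 0, 0]], [0.5, [0.126, -0.155, 0], [0, 0, 0]]]}}

```text
time: 0.93
ee_pos: [0.3386, -0.2838, 0.2383]
ee_rot: [0.991, 0.132, 0.0, -0.001]
contact_force: [-0.2, -0.7, -0.3]
grip_width: 0.5
grasp_force: 0.0
```

{"fn": "carry_out", "kwargs": {"series": [[0.5, [0.126, -0.155, 0], [0, 0, 0]], [0.5, [0.126, -0.155, 0], [0, 0, 0]], [0.5, [0.126, -0.155, 0], [0, 0, 0]], [0.5, [0.126, -0.155, 0], [0, 0, 0]], [0.5, [0.126, -0.155, 0], [0, 0, 0]]]}}

```text
time: 1.35
ee_pos: [0.4199, -0.1014, 0.2385]
ee_rot: [0.991, 0.132, 0.0, -0.0]
contact_force: [0.7, -0.6, -0.0]
grip_width: 0.502
grasp_force: 0.0
```

{"fn": "carry_out", "kwargs": {"series": [[0.5, [0.08, -0.098, 0.08], [0, 0, -0.61]], [0.5, [0.08, -0.098, 0.08], [0, 0, -0.61]], [0.5, [0.08, -0.098, 0.08], [0, 0, -0.61]], [0.5, [0.08, -0.098, 0.08], [0, 0, -0.61]], [0.5, [0.08, -0.098, 0.08], [0, 0, -0.61]]]}}

```text
time: 1.77
ee_pos: [0.4697, 0.0148, 0.1549]
ee_rot: [0.904, 0.428, -0.002, -0.002]
contact_force: [0.0, -0.5, -0.5]
grip_width: 0.497
grasp_force: 0.0
```

{"fn": "carry_out", "kwargs": {"series": [[0.5, [0, 0, 0], [0, 0, -0.61]], [0.5, [0, 0, 0], [0, 0, -0.61]], [0.5, [0, 0, 0], [0, 0, -0.61]], [0.5, [0, 0, 0], [0, 0, -0.61]], [0.5, [0, 0, 0], [0, 0, -0.61]]]}}

```text
time: 2.18
ee_pos: [0.4709, 0.0114, 0.1582]
ee_rot: [0.735, 0.678, -0.0, -0.0]
contact_force: [0.4, 0.4, 0.3]
grip_width: 0.504
grasp_force: 0.0
```

{"fn": "carry_out", "kwargs": {"series": [[0.5, [0, 0, 0.035], [0, 0, 0]], [0.5, [0, 0, 0.06], [0, 0, 0]], [0.5, [0, 0, 0.08], [0, 0, 0]], [0.5, [0, 0, 0.085], [0, 0, 0]], [0.5, [0, 0, 0.085], [0, 0, 0]]], "force": 20}}

```text
time: 2.6
ee_pos: [0.4692, 0.0114, 0.0717]
ee_rot: [0.737, 0.676, -0.002, -0.002]
contact_force: [0.4, 0.3, 0.0]
grip_width: 0.499
grasp_force: 0.0
```

{"fn": "carry_out", "kwargs": {"series": [[0.0, [0, 0, 0], [0, 0, 0]], [0.0, [0, 0, 0], [0, 0, 0]], [0.0, [0, 0, 0], [0, 0, 0]], [0.0, [0, 0, 0], [0, 0, 0]], [0.0, [0, 0, 0], [0, 0, 0]]]}}

```text
time: 3.02
ee_pos: [0.4718, 0.0113, 0.0747]
ee_rot: [0.737, 0.676, 0.0, 0.0]
contact_force: [-2.9, -0.2, 9.5]
grip_width: 0.151
grasp_force: 20.1
```

{"fn": "carry_out", "kwargs": {"series": [[0.0, [0, 0, -0.003], [0, 0, 0]], [0.0, [-0.007, 0, -0.003], [0, 0, 0]], [0.0, [-0.014, 0, -0.003], [0, 0, 0]], [0.0, [-0.02, 0, -0.003], [0, 0, 0]], [0.0, [-0.025, 0, -0.003], [0, 0, 0]]]}}

```text
time: 3.43
ee_pos: [0.4695, -0.0135, 0.0754]
ee_rot: [0.737, 0.676, 0.001, 0.0]
contact_force: [6.2, 2.2, -13.1]
grip_width: 0.152
grasp_force: 20.0
```

{"fn": "carry_out", "kwargs": {"series": [[0.0, [-0.003, 0, 0], [0, 0, 0]], [0.0, [-0.005, 0, 0], [0, 0, 0]], [0.0, [-0.005, 0, 0], [0, 0, 0]], [0.0, [-0.005, 0, 0], [0, 0, 0]]]}}

```text
time: 3.77
ee_pos: [0.4692, -0.0162, 0.0754]
ee_rot: [0.738, 0.675, 0.002, -0.001]
contact_force: [6.9, 10.1, -13.8]
grip_width: 0.152
grasp_force: 20.0
```

{"fn": "carry_out", "kwargs": {"series": [[0.5, [0, 0, 0], [0, 0, 0]], [0.5, [0, 0, 0], [0, 0, 0]], [0.5, [0, 0, 0], [0, 0, 0]], [0.5, [0, 0, -0.03], [0, 0, 0]], [0.5, [0, 0, -0.06], [0, 0, 0]]]}}

```text
time: 4.18
ee_pos: [0.4665, -0.0186, 0.1357]
ee_rot: [0.737, 0.676, -0.002, -0.002]
contact_force: [1.4, 0.9, 1.1]
grip_width: 0.494
grasp_force: 0.0
```

Run:
```python
from h import *
im,d=get_image("side"); p=pts("side",d); hsv=cv2.cvtColor(im,cv2.COLOR_BGR2HSV)
cv2.imwrite("pics/c2.png",cv2.resize(im[100:260,230:440],None,fx=3.6,fy=3.6,interpolation=cv2.INTER_CUBIC))
red=((hsv[...,0]<8)|(hsv[...,0]>172))&(hsv[...,1]>150)&(hsv[...,2]>80); red[:150]=0;red[190:]=0;red[:,:340]=0;red[:,385:]=0
v,u=np.where(red); print(len(u), u.mean() if len(u) else 0, v.mean() if len(u) else 0, np.median(p[red],0))
# stop ball (dark, near px 266,167 of the first side view) and handle
D=np.load("pics/side0.npz"); q=pts("side",D["d"]); i=D["im"]
b=i.max(2)<70; m=np.zeros_like(b); m[161:173,259:273]=1
s=q[b&m]; s=s[(s[:,2]>.1)&(s[:,2]<.16)]; print("ball",len(s),np.median(s,0))
hx=np.array([.9964,-.0845]); hm=np.array([.5395,.1065])+.05*hx; print("hinge",hm)
r=s-np.r_[hm,.052]; print("ball in case",np.c_[r[:,:2]@hx,r[:,:2]@[.0845,.9964],r[:,2]].mean(0))
o=get_obs(); print(o["ee_pos"],o["contact_force"],o["joints"])
```

```text
16 361.75 160.1875 [ 0.46811436 -0.01403003  0.09779438]
ball 30 [0.62842298 0.19317568 0.13709253]
hinge [0.58932  0.102275]
ball in case [0.03197801 0.0936474  0.08440171]
[ 0.47199038 -0.01910634  0.14338146] [ 2.54777547 -0.35065502  3.68926609] [-9.30066622e-02 -4.52286579e-02  2.13008799e+00 -3.00891261e-04
  1.04926384e+00 -5.75374364e-03]
```

View pics/c2.png

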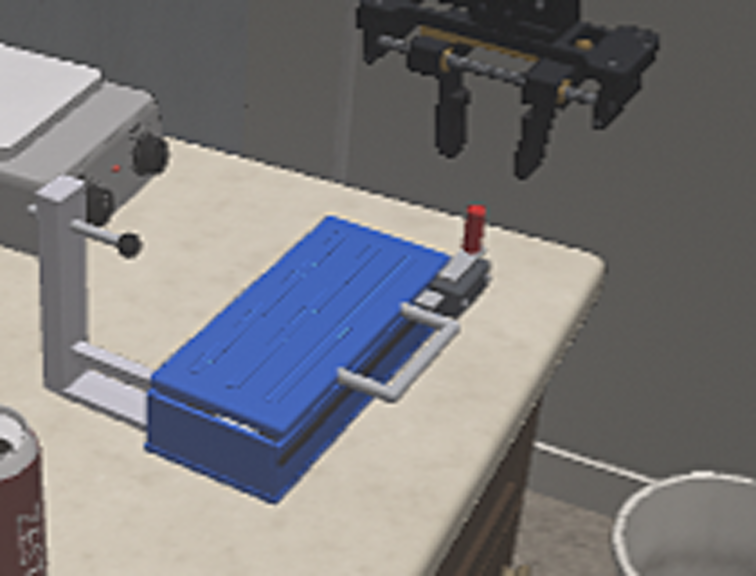

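The bolt has moved off the lid's tab: the knob is at crop (475,228) and the tab is exposed at (430,300). Measured travel is only about 26 mm, so I'll grip again and pull it firmly to its end stop.

{"fn": "carry_out", "kwargs": {"series": [[0.5, [0, 0, 0.02], [0, 0, 0]], [0.5, [0, 0, 0.04], [0, 0, 0]], [0.5, [0, 0, 0.055], [0, 0, 0]], [0.5, [0, 0, 0.057], [0, 0, 0]], [0.5, [0, 0, 0.057], [0, 0, 0]]], "force": 25}}

```text
time: 4.65
ee_pos: [0.4678, -0.0187, 0.079]
ee_rot: [0.737, 0.676, -0.001, -0.001]
contact_force: [-0.1, -0.3, -0.1]
grip_width: 0.5
grasp_force: 0.0
```

{"fn": "carry_out", "kwargs": {"series": [[0.0, [0, 0, 0], [0, 0, 0]], [0.0, [0, 0, 0], [0, 0, 0]], [0.0, [0, 0, 0], [0, 0, 0]], [0.0, [0, 0, 0], [0, 0, 0]], [0.0, [0, 0, 0], [0, 0, 0]]]}}

```text
time: 5.07
ee_pos: [0.4692, -0.0186, 0.0804]
ee_rot: [0.737, 0.676, 0.0, 0.0]
contact_force: [-0.4, 0.5, 4.3]
grip_width: 0.151
grasp_force: 25.2
```

{"fn": "carry_out", "kwargs": {"series": [[0.0, [-0.002, 0, 0], [0, 0, 0]], [0.0, [-0.004, 0, 0], [0, 0, 0]], [0.0, [-0.004, 0, 0], [0, 0, 0]], [0.0, [-0.004, 0, 0], [0, 0, 0]], [0.0, [-0.004, 0, 0], [0, 0, 0]]]}}

```text
time: 5.48
ee_pos: [0.4692, -0.0192, 0.0804]
ee_rot: [0.738, 0.675, 0.003, -0.002]
contact_force: [1.0, 14.2, 2.7]
grip_width: 0.153
grasp_force: 25.0
```

{"fn": "carry_out", "kwargs": {"series": [[0.5, [0, 0, 0], [0, 0, 0]], [0.5, [0, 0, 0], [0, 0, 0]], [0.5, [0, 0, 0], [0, 0, 0]], [0.34, [0, 0, -0.035], [0, 0, 0]], [0.34, [0, 0, -0.06], [0, 0, 0]]]}}

```text
time: 5.9
ee_pos: [0.4671, -0.0229, 0.1396]
ee_rot: [0.737, 0.676, -0.001, -0.001]
contact_force: [0.8, -0.1, 0.4]
grip_width: 0.336
grasp_force: 0.0
```

Run:
```python
from h import *
R=np.array([[.9964,-.0845],[.0845,.9964]])
for n in("top","side"):
    D=np.load(f"pics/{n}0.npz"); p=pts(n,D["d"]).reshape(-1,3)
    c=(p[:,:2]-[.58932,.102275])@R.T; z=p[:,2]
    m=(c[:,0]<-118)|((c[:,0]<-.115)&(c[:,0]>-.16)&(z>.045)&(z<.075)&(abs(c[:,1])<.035))
    print(n,m.sum(),np.round(np.percentile(np.c_[c,z][m],[5,25,50,75,95],axis=0),4).tolist())
    m=(c[:,0]<-.115)&(c[:,0]>-.16)&(z>.045)&(z<.075)&(abs(c[:,1])<.09); print("y ends",np.percentile(c[m,1],[2,98]))
    m=(c[:,0]<-.01)&(c[:,0]>-.09)&(z>.045)&(z<.075)&(abs(c[:,1])<.1); print("lid z",np.median(z[m]))
o=get_obs(); print(o["ee_pos"],2*np.degrees(np.arctan2(o["ee_rot"][1],o["ee_rot"][0])))
```

```text
top 195 [[-0.1392, -0.032, 0.0583], [-0.1372, -0.0173, 0.0602], [-0.1346, 0.0003, 0.0612], [-0.1321, 0.0179, 0.0622], [-0.1302, 0.0312, 0.0644]]
y ends [-0.0862519   0.04791458]
lid z 0.06266129481575278
side 84 [[-0.1418, -0.0316, 0.058], [-0.1407, -0.0165, 0.0605], [-0.1385, 0.0006, 0.0619], [-0.1364, 0.0173, 0.0629], [-0.1339, 0.0305, 0.0644]]
y ends [-0.08745645  0.05106739]
lid z 0.06318705382344425
[ 0.46711792 -0.02288354  0.13955255] 85.00188805793745
```

{"fn": "carry_out", "kwargs": {"series": [[0.34, [0.035, -0.007, 0], [0, 0, 0]], [0.34, [0.07, -0.014, 0], [0, 0, 0]], [0.34, [0.105, -0.021, 0], [0, 0, 0]], [0.34, [0.135, -0.0265, 0], [0, 0, 0]], [0.34, [0.135, -0.0265, 0], [0, 0, 0]]], "force": 15}}

```text
time: 6.32
ee_pos: [0.4533, 0.1178, 0.14]
ee_rot: [0.736, 0.677, 0.001, -0.0]
contact_force: [0.3, -0.5, 0.7]
grip_width: 0.34
grasp_force: 0.0
```

{"fn": "carry_out", "kwargs": {"series": [[0.34, [0, 0, 0.01], [0, 0, 0]], [0.34, [0, 0, 0.02], [0, 0, 0]], [0.34, [0, 0, 0.03], [0, 0, 0]], [0.34, [0, 0, 0.03], [0, 0, 0]], [0.34, [0, 0, 0.03], [0, 0, 0]]]}}

```text
time: 6.73
ee_pos: [0.4526, 0.1129, 0.108]
ee_rot: [0.738, 0.675, -0.002, -0.001]
contact_force: [0.1, -0.1, 0.0]
grip_width: 0.34
grasp_force: 0.0
```

Run:
```python
from h import *
im,d=get_image("side"); cv2.imwrite("pics/c3.png",cv2.resize(im[60:260,250:440],None,fx=3,fy=3,interpolation=cv2.INTER_CUBIC))
im,d=get_image("top"); cv2.imwrite("pics/c4.png",cv2.resize(im[190:290,260:420],None,fx=4,fy=4,interpolation=cv2.INTER_CUBIC))
for i in range(2): o=get_obs(); print(o["ee_pos"],o["contact_force"])
```

```text
[0.45379034 0.11341715 0.10940914] [ 0.54704425 -0.81810026  0.07870667]
[0.45379034 0.11341715 0.10940914] [ 0.54704425 -0.81810026  0.07870667]
```

View pics/c3.png

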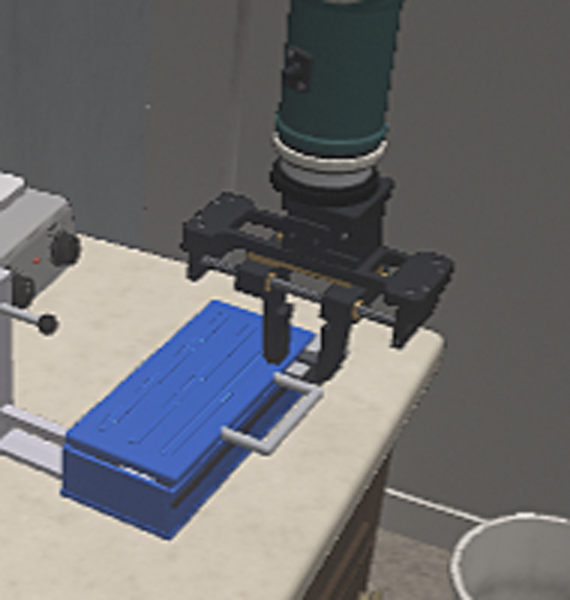

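The open fingers, tips at crop (275,360) and (320,380), straddle the bar near (300,400) at the expected place. I lower gently.

{"fn": "carry_out", "kwargs": {"series": [[0.34, [0, 0, 0.02], [0, 0, 0]], [0.34, [0, 0, 0.035], [0, 0, 0]], [0.34, [0, 0, 0.043], [0, 0, 0]], [0.34, [0, 0, 0.05], [0, 0, 0]], [0.34, [0, 0, 0.053], [0, 0, 0]]]}}

```text
time: 7.25
ee_pos: [0.4535, 0.114, 0.0561]
ee_rot: [0.737, 0.676, -0.0, -0.0]
contact_force: [0.4, -0.0, 1.0]
grip_width: 0.341
grasp_force: 0.0
```

{"fn": "carry_out", "kwargs": {"series": [[0.34, [0, 0, 0.006], [0, 0, 0]], [0.34, [0, 0, 0.011], [0, 0, 0]], [0.34, [0, 0, 0.016], [0, 0, 0]], [0.34, [0, 0, 0.016], [0, 0, 0]], [0.34, [0, 0, 0.016], [0, 0, 0]]], "force": 20}}

```text
time: 7.67
ee_pos: [0.4536, 0.1142, 0.0405]
ee_rot: [0.737, 0.676, -0.0, -0.0]
contact_force: [-0.0, -0.1, 0.3]
grip_width: 0.34
grasp_force: 0.0
```

{"fn": "carry_out", "kwargs": {"series": [[0.0, [0, 0, 0], [0, 0, 0]], [0.0, [0, 0, 0], [0, 0, 0]], [0.0, [0, 0, 0], [0, 0, 0]], [0.0, [0, 0, 0], [0, 0, 0]], [0.0, [0, 0, 0], [0, 0, 0]]]}}

```text
time: 8.08
ee_pos: [0.454, 0.1143, 0.041]
ee_rot: [0.737, 0.676, 0.0, 0.0]
contact_force: [0.0, -0.4, 0.8]
grip_width: 0.101
grasp_force: 20.0
```

Run:
```python
from h import *
o=get_obs(); p=o["ee_pos"]; print(p,o["contact_force"])
hx=np.array([.9964,-.0845]); g=np.array([(p[:2]-[.58932,.102275])@hx,p[2]+.019-.052]); r=np.hypot(*g); a0=np.arctan2(g[1],-g[0]); print("grasp in case xz",g,"r",r,"a0",a0)
# moves in tool y (case +x) and tool z (down), r=138 mm bar radius, about the true axis
for th in(.1,.3,.6,.9,1.2,1.4,1.5,1.55,1.6,1.65,1.7,1.75,1.8,1.85,1.9,2.0):
    b=a0+th; print(th,np.round([1000*(-r*np.cos(b)-g[0]),-1000*(r*np.sin(b)-g[1])],1))
for bx in(.03,.032,.034):
  from scipy.optimize import brentq
  print(bx,[brentq(lambda t:bx*np.sin(t)+.08*np.cos(t)-.008-h,1.4,2.3) for h in(.009,.0105,.012)])
```

```text
[0.45397571 0.1142884  0.0409876 ] [ 2.31408648e-04 -4.39836491e-01  7.89572644e-01]
grasp in case xz [-0.13587219  0.0079876 ] r 0.13610676888855755 a0 0.0587199942666844
0.1 [  1.5 -13.5]
0.3 [  8.4 -39.8]
0.6 [ 28.2 -75.3]
0.9 [  57.7 -103.4]
1.2 [  94.1 -121.5]
1.4 [ 120.6 -127.3]
1.5 [ 134.2 -128.1]
1.55 [ 141. -128.]
1.6 [ 147.8 -127.6]
1.65 [ 154.6 -126.8]
1.7 [ 161.3 -125.7]
1.75 [ 168.  -124.3]
1.8 [ 174.5 -122.5]
1.85 [ 181.  -120.4]
1.9 [ 187.4 -118. ]
2.0 [ 199.7 -112.2]
0.03 [1.7292602538335182, 1.711312230939664, 1.693292467445916]
0.032 [1.7526983651469363, 1.734907568316764, 1.7170469072042631]
0.034 [1.775828007666846, 1.7582001223373473, 1.7405042818757028]
```

The bar is held at 8.9 mm opening with no side load. From the measured ball, the lid should meet the stop near 1.75 rad. I lift along the 138 mm arc.

{"fn": "carry_out", "kwargs": {"series": [[0.0, [0, 0.0013, -0.0137], [0, 0, 0]], [0.0, [0, 0.0039, -0.0273], [0, 0, 0]], [0.0, [0, 0.0079, -0.0405], [0, 0, 0]], [0.0, [0, 0.0132, -0.0532], [0, 0, 0]], [0.0, [0, 0.0197, -0.0654], [0, 0, 0]]]}}

```text
time: 8.5
ee_pos: [0.4714, 0.1127, 0.1057]
ee_rot: [0.737, 0.676, -0.001, -0.002]
contact_force: [-1.9, 2.2, -2.5]
grip_width: 0.103
grasp_force: 20.0
```

{"fn": "carry_out", "kwargs": {"series": [[0.0, [0, 0.0077, -0.0114], [0, 0, 0]], [0.0, [0, 0.0165, -0.022], [0, 0, 0]], [0.0, [0, 0.0264, -0.0317], [0, 0, 0]], [0.0, [0, 0.0371, -0.0404], [0, 0, 0]], [0.0, [0, 0.0487, -0.0479], [0, 0, 0]]]}}

```text
time: 8.92
ee_pos: [0.5178, 0.1087, 0.1552]
ee_rot: [0.737, 0.676, -0.004, -0.004]
contact_force: [-14.1, 0.6, 15.1]
grip_width: 0.105
grasp_force: 20.0
```

The forces and the three arc points fit a hinge about 3 mm further back and 5 mm higher in tool terms, with radius 138.8. I correct the path for that.

{"fn": "carry_out", "kwargs": {"series": [[0.0, [0, 0.0017, -0.0036], [0, 0, 0]], [0.0, [0, 0.0103, -0.0081], [0, 0, 0]], [0.0, [0, 0.0204, -0.0125], [0, 0, 0]], [0.0, [0, 0.0308, -0.0161], [0, 0, 0]], [0.0, [0, 0.0415, -0.0188], [0, 0, 0]]]}}

```text
time: 9.33
ee_pos: [0.5637, 0.1046, 0.1732]
ee_rot: [0.737, 0.676, -0.0, -0.0]
contact_force: [-3.0, 0.7, 2.8]
grip_width: 0.104
grasp_force: 20.0
```

```bash
cat > st.py <<'E'
from h import *
o=get_obs(); p=o["ee_pos"]; f=o["contact_force"]; hx=np.array([.9964,-.0845])
g=np.array([(p[:2]-[.58932,.102275])@hx-.0029,p[2]-.0382]); b=np.arctan2(g[1],-g[0])
fc=np.array([f[:2]@hx,f[2]]); print(o["time"],p,"case",g,"r",np.hypot(*g),"b",b,"f",fc,"tan,rad",fc@[np.sin(b),np.cos(b)],fc@[-np.cos(b),np.sin(b)])
E
python3 - <<'E'
from h import *
get_image("side");exec(open("st.py").read())
E
```

```text
9.3833 [0.56638359 0.10436503 0.17377895] case [-0.02593044  0.13557895] r 0.13803636918394896 b 1.381821319790666 f [-0.22062125  2.16213905] tan,rad 0.18946908098479 2.1650913274556403
```

{"fn": "carry_out", "kwargs": {"series": [[0.0, [0, 0.0079, -0.0012], [0, 0, 0]], [0.0, [0, 0.0161, -0.0021], [0, 0, 0]], [0.0, [0, 0.0244, -0.0024], [0, 0, 0]], [0.0, [0, 0.03, -0.0023], [0, 0, 0]], [0.0, [0, 0.034, -0.0021], [0, 0, 0]]]}}

```text
time: 9.8
ee_pos: [0.5982, 0.1016, 0.1748]
ee_rot: [0.737, 0.676, 0.0, 0.0]
contact_force: [-1.6, 0.5, 3.4]
grip_width: 0.104
grasp_force: 20.0
```

Run:
```python
from h import *
im,d=get_image("side"); cv2.imwrite("pics/c5.png",cv2.resize(im[60:260,230:420],None,fx=3,fy=3,interpolation=cv2.INTER_CUBIC));exec(open("st.py").read())
```

```text
9.85 [0.59865965 0.10156759 0.17484174] case [0.00646581 0.13664174] r 0.13679463761844182 b 1.6180804681976062 f [0.1833132  3.53365725] tan,rad 0.016084623046798332 3.5383723041589157
```

View pics/c5.png

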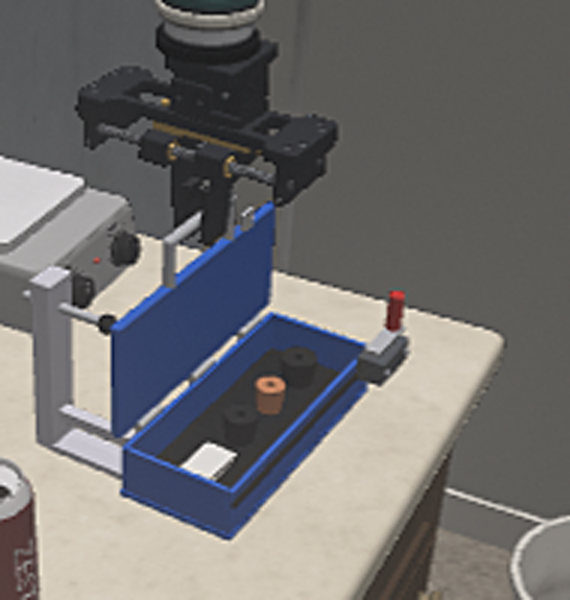

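The lid is upright (edge at (195,260) in the crop), the stop's ball at (107,322) is close behind it, and the bolt is clear. I creep toward the stop.

{"fn": "carry_out", "kwargs": {"series": [[0.0, [0, 0.002, 0], [0, 0, 0]], [0.0, [0, 0.004, 0], [0, 0, 0]], [0.0, [0, 0.006, 0], [0, 0, 0]], [0.0, [0, 0.008, 0], [0, 0, 0]], [0.0, [0, 0.009, 0], [0, 0, 0]]]}}

```text
time: 10.27
ee_pos: [0.6056, 0.101, 0.1742]
ee_rot: [0.737, 0.676, -0.0, -0.0]
contact_force: [-0.2, -0.0, 0.6]
grip_width: 0.103
grasp_force: 20.0
```

```bash
python3 st.py
```

```text
10.2667 [0.60563972 0.10098721 0.17423613] case [0.01346978 0.13603613] r 0.13670136216947512 b 1.669490840123151 f [-0.17326642  0.61095165] tan,rad -0.23262297935534673 0.5909058452535378
```

{"fn": "carry_out", "kwargs": {"series": [[0.0, [0, 0.001, 0.0001], [0, 0, 0]], [0.0, [0, 0.002, 0.0002], [0, 0, 0]], [0.0, [0, 0.003, 0.0003], [0, 0, 0]], [0.0, [0, 0.004, 0.0004], [0, 0, 0]], [0.0, [0, 0.005, 0.0006], [0, 0, 0]]]}}

```text
time: 10.68
ee_pos: [0.6108, 0.1005, 0.1738]
ee_rot: [0.737, 0.676, -0.0, -0.0]
contact_force: [-2.1, 0.7, -1.8]
grip_width: 0.106
grasp_force: 20.0
```

{"fn": "carry_out", "kwargs": {"series": [[0.0, [0, 0.0005, 0.0001], [0, 0, 0]], [0.0, [0, 0.001, 0.0001], [0, 0, 0]], [0.0, [0, 0.0015, 0.0002], [0, 0, 0]], [0.0, [0, 0.002, 0.0003], [0, 0, 0]], [0.0, [0, 0.002, 0.0003], [0, 0, 0]]]}}

```text
time: 11.1
ee_pos: [0.6129, 0.1003, 0.1736]
ee_rot: [0.737, 0.676, -0.0, -0.0]
contact_force: [-0.3, 0.7, -3.8]
grip_width: 0.1
grasp_force: 20.0
```

{"fn": "carry_out", "kwargs": {"series": [[0.0, [0, 0.0005, 0.0002], [0, 0, 0]], [0.0, [0, 0.001, 0.0004], [0, 0, 0]], [0.0, [0, 0.0015, 0.0006], [0, 0, 0]], [0.0, [0, 0.002, 0.0008], [0, 0, 0]], [0.0, [0, 0.002, 0.0008], [0, 0, 0]]]}}

```text
time: 11.52
ee_pos: [0.6153, 0.1001, 0.1733]
ee_rot: [0.737, 0.676, 0.0, 0.0]
contact_force: [-0.3, -0.6, -3.3]
grip_width: 0.103
grasp_force: 20.0
```

{"fn": "carry_out", "kwargs": {"series": [[0.0, [0, 0.0005, 0.0002], [0, 0, 0]], [0.0, [0, 0.001, 0.0004], [0, 0, 0]], [0.0, [0, 0.0015, 0.0006], [0, 0, 0]], [0.0, [0, 0.002, 0.0008], [0, 0, 0]], [0.0, [0, 0.002, 0.0008], [0, 0, 0]]]}}

```text
time: 11.93
ee_pos: [0.6176, 0.0999, 0.1729]
ee_rot: [0.737, 0.676, 0.0, 0.0]
contact_force: [-1.1, -0.3, 0.2]
grip_width: 0.101
grasp_force: 20.0
```

{"fn": "carry_out", "kwargs": {"series": [[0.0, [0, 0.0005, 0.0001], [0, 0, 0]], [0.0, [0, 0.001, 0.0002], [0, 0, 0]], [0.0, [0, 0.0015, 0.0003], [0, 0, 0]], [0.0, [0, 0.002, 0.0004], [0, 0, 0]], [0.0, [0, 0.002, 0.0004], [0, 0, 0]]]}}

```text
time: 12.35
ee_pos: [0.6196, 0.0997, 0.1725]
ee_rot: [0.737, 0.676, 0.0, 0.0]
contact_force: [-0.3, 0.4, 1.1]
grip_width: 0.106
grasp_force: 20.0
```

{"fn": "carry_out", "kwargs": {"series": [[0.0, [0, 0.0005, 0.0001], [0, 0, 0]], [0.0, [0, 0.001, 0.0002], [0, 0, 0]], [0.0, [0, 0.0015, 0.0003], [0, 0, 0]], [0.0, [0, 0.002, 0.0004], [0, 0, 0]], [0.0, [0, 0.002, 0.0004], [0, 0, 0]]]}}

```text
time: 12.77
ee_pos: [0.6208, 0.0996, 0.1721]
ee_rot: [0.737, 0.676, -0.0, -0.0]
contact_force: [-3.6, -1.6, 5.9]
grip_width: 0.102
grasp_force: 20.0
```

Run:
```python
from h import *
for i in range(4):
    get_image("side");exec(open("st.py").read())
```

```text
12.8167 [0.62079119 0.09964217 0.17212819] case [0.02868037 0.13392819] r 0.13696467690798222 b 1.7817573825670485 f [-2.64516768  5.39047204] tan,rad -3.7152881123683765 4.717068486838869
12.8667 [0.6207885  0.09963451 0.1721353 ] case [0.02867833 0.1339353 ] r 0.13697120788033817 b 1.7817319691747318 f [-3.74078648  5.04510901] tan,rad -4.714192776164764 4.150059625687459
12.9167 [0.62080419 0.09963367 0.17215409] case [0.02869404 0.13395409] r 0.13699286541011135 b 1.7818153604920912 f [-3.40142751  5.09576221] tan,rad -4.393317172907454 4.27027702137043
12.9667 [0.62078543 0.09963903 0.17215036] case [0.02867489 0.13395036] r 0.1369852093699727 b 1.781684390410402 f [-3.35437715  4.58679566] tan,rad -4.240208745769473 3.7830107511358366
```

Contact is felt at b≈1.78 with about 4.3 N at the handle. I lean a little more, to about 7 N, and hold.

{"fn": "carry_out", "kwargs": {"series": [[0.0, [0, 0.0003, -0.0003], [0, 0, 0]], [0.0, [0, 0.0006, -0.0005], [0, 0, 0]], [0.0, [0, 0.0006, -0.0005], [0, 0, 0]], [0.0, [0, 0.0006, -0.0005], [0, 0, 0]], [0.0, [0, 0.0006, -0.0005], [0, 0, 0]]]}}

```text
time: 13.38
ee_pos: [0.6209, 0.0996, 0.1721]
ee_rot: [0.737, 0.676, -0.001, -0.001]
contact_force: [-4.1, 0.2, 5.5]
grip_width: 0.1
grasp_force: 20.0
```

Run:
```python
from h import *
for i in range(4):
    get_image("side");exec(open("st.py").read())
```

```text
13.4333 [0.62096145 0.09962192 0.17212328] case [0.02885173 0.13392328] r 0.13699586382544726 b 1.7829880048641122 f [-4.72199167  5.43768193] tan,rad -5.761277103620337 4.321258648676047
13.4833 [0.62091599 0.09961197 0.1720987 ] case [0.02880727 0.1338987 ] r 0.13696247775763773 b 1.782708487916183 f [-4.7962177   5.19838048] tan,rad -5.7823024439363335 4.073308510743445
13.5333 [0.62093591 0.09962205 0.17212824] case [0.02882626 0.13392824] r 0.13699535212916247 b 1.7827986597304823 f [-5.63407606  5.32036222] tan,rad -6.627436864769387 4.015737524442725
13.5833 [0.62095601 0.09962351 0.17214082] case [0.02884617 0.13394082] r 0.13701183796120073 b 1.7829213503913128 f [-5.46233396  5.19007913] tan,rad -6.432607371490577 3.923719673533226
```

{"fn": "carry_out", "kwargs": {"series": [[0.0, [0, 0.0002, 0], [0, 0, 0]], [0.0, [0, 0.0002, 0], [0, 0, 0]], [0.0, [0, 0.0002, 0], [0, 0, 0]], [0.0, [0, 0.0002, 0], [0, 0, 0]], [0.0, [0, 0.0002, 0], [0, 0, 0]]]}}

```text
time: 14.0
ee_pos: [0.621, 0.0996, 0.1721]
ee_rot: [0.737, 0.676, -0.001, -0.001]
contact_force: [-5.6, 0.5, 4.5]
grip_width: 0.103
grasp_force: 20.0
```

{"fn": "carry_out", "kwargs": {"series": [[0.0, [0, 0, 0], [0, 0, 0]], [0.0, [0, 0, 0], [0, 0, 0]], [0.0, [0, 0, 0], [0, 0, 0]], [0.0, [0, 0, 0], [0, 0, 0]], [0.0, [0, 0, 0], [0, 0, 0]]]}}

```text
time: 14.42
ee_pos: [0.621, 0.0996, 0.1721]
ee_rot: [0.737, 0.676, -0.001, -0.001]
contact_force: [-5.5, 0.6, 6.1]
grip_width: 0.1
grasp_force: 20.0
```

{"fn": "carry_out", "kwargs": {"series": [[0.0, [0, 0, 0], [0, 0, 0]], [0.0, [0, 0, 0], [0, 0, 0]], [0.0, [0, 0, 0], [0, 0, 0]], [0.0, [0, 0, 0], [0, 0, 0]], [0.0, [0, 0, 0], [0, 0, 0]]]}}

```text
time: 14.83
ee_pos: [0.621, 0.0996, 0.1721]
ee_rot: [0.737, 0.676, -0.001, -0.001]
contact_force: [-5.5, -0.7, 5.1]
grip_width: 0.103
grasp_force: 20.0
```

{"fn": "carry_out", "kwargs": {"series": [[0.0, [0, -0.0004, 0], [0, 0, 0]], [0.0, [0, -0.0008, -0.0003], [0, 0, 0]], [0.0, [0, -0.001, -0.0006], [0, 0, 0]], [0.0, [0, -0.001, -0.0006], [0, 0, 0]], [0.0, [0, -0.001, -0.0006], [0, 0, 0]]], "force": 8}}

```text
time: 15.25
ee_pos: [0.6207, 0.0996, 0.1722]
ee_rot: [0.737, 0.676, -0.0, -0.0]
contact_force: [-2.5, -0.6, 0.2]
grip_width: 0.109
grasp_force: 8.0
```

{"fn": "carry_out", "kwargs": {"series": [[0.15, [0, 0, 0], [0, 0, 0]], [0.2, [0, 0, 0], [0, 0, 0]], [0.3, [0, 0, 0], [0, 0, 0]], [0.36, [0, 0, 0], [0, 0, 0]], [0.36, [0, 0, 0], [0, 0, 0]]]}}

```text
time: 15.67
ee_pos: [0.6211, 0.0997, 0.1728]
ee_rot: [0.737, 0.676, 0.0, 0.0]
contact_force: [-0.1, -0.2, 1.1]
grip_width: 0.36
grasp_force: 0.0
```

Run:
```python
from h import *
im,d=get_image("side"); cv2.imwrite("pics/c6.png",cv2.resize(im[60:260,230:420],None,fx=3,fy=3,interpolation=cv2.INTER_CUBIC));exec(open("st.py").read())
```

```text
15.7167 [0.6210347  0.09969621 0.17281579] case [0.02891843 0.13461579] r 0.13768691891423285 b 1.782402327291485 f [0.6802824  0.30108608] tan,rad 0.6018713928043851 0.4372502588191
```

View pics/c6.png

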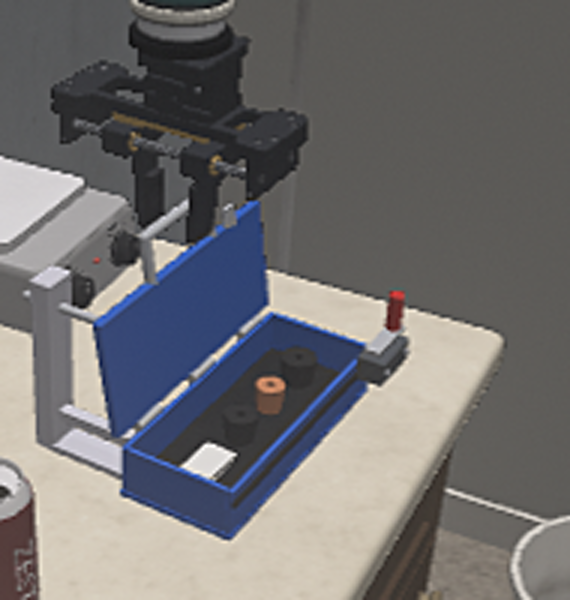

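The lid leans on the stop's rod end at about (95,318) in the crop, and the open fingers are clear of the bar on both sides. I raise a little, then come away to the front.

{"fn": "carry_out", "kwargs": {"series": [[0.36, [0, 0, -0.007], [0, 0, 0]], [0.36, [0, 0, -0.014], [0, 0, 0]], [0.36, [0, 0, -0.022], [0, 0, 0]], [0.36, [0, 0, -0.03], [0, 0, 0]], [0.36, [0, 0, -0.038], [0, 0, 0]]]}}

```text
time: 16.13
ee_pos: [0.6212, 0.0997, 0.2122]
ee_rot: [0.737, 0.676, 0.001, 0.0]
contact_force: [-0.4, -0.7, 0.5]
grip_width: 0.362
grasp_force: 0.0
```

{"fn": "carry_out", "kwargs": {"series": [[0.36, [0, 0, 0], [0, 0, 0]], [0.36, [0, -0.02, 0], [0, 0, 0]], [0.36, [0, -0.05, 0], [0, 0, 0]], [0.36, [0, -0.09, 0], [0, 0, 0]], [0.36, [0, -0.12, 0], [0, 0, 0]]]}}

```text
time: 16.55
ee_pos: [0.499, 0.1101, 0.2103]
ee_rot: [0.737, 0.676, -0.001, -0.001]
contact_force: [-0.5, -0.7, 0.0]
grip_width: 0.36
grasp_force: 0.0
```

Run:
```python
from h import *
for i in range(8): im,d=get_image("side")
cv2.imwrite("pics/c7.png",im); o=get_obs(); print(o["time"],o["ee_pos"],o["contact_force"],abs(o["joint_vel"]).max())
```

```text
16.95 [0.50259563 0.11003227 0.21110961] [-0.49185196 -0.4200906  -0.29328279] 0.004119068492105311
```

View pics/c7.png

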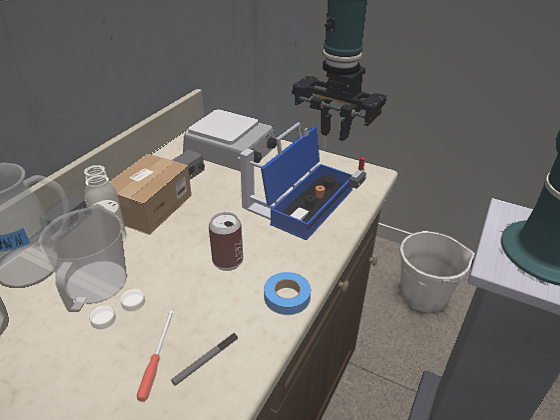

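The lid (292,165) stands open on the stop. The knob (362,163) is clear, and the can (226,240) and tape (288,292) have not moved. I hand the job in.

```bash
python3 -c "
from cell import close_job
print(close_job())"
```

```text
the job is handed in; nothing more can be done
None
```

I handed the job in: the bolt is pulled to its end stop and the lid rests open on the rubber stop after being leaned on it at about 6 to 7 N for over a second; the can and tape are unmoved, and no verdict came back.

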